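# Clamp a drive case in the quick-clamp fixture

### The arm

A 6-joint arm with a two-finger parallel gripper is mounted at the origin on a cart in front of the work surface, level with it; the furniture and walls round the work are solid. World frame = base frame: x ahead of the robot, y to its left, z up, the work surface at z = 0. Lengths are in mm, angles in rad, forces in N, time in s.
With the tool pointing down it reaches from about 400 to 925 mm from the base axis. Payload 12.5 kg.
Tool frame: the origin (TCP) lies at the very end of the fingers, on their centre line; the grasp point (between the pads) lies 19 mm behind it; z points along the fingers, y is the line along which they close (so a half turn about z gives the same grasp; the last joint's range is limited). The gripper opens to 95 mm and grips with 3 to 60 N. Pads are 20 mm wide; open, the fingers measure 119 mm over their backs; the gripper's body (75 mm by 180 mm) begins 59 mm behind the grasp point.
Start: joints at [1.009, 0.491, 1.559, -0, 1.092, -0.106], TCP at [275.1, 561.219, 214.661] pointing down, gripper open.
Joint ranges: [-3.1, 3.1], [-0.84, 2.19], [0.05, 2.79], [-1.13, 4.28], [0.06, 2.93], [-2.69, 2.69]. Speed limits (rad/s): [2.22, 2.22, 2.79, 3.14, 3.14, 3.14].

### API

Orientations are given as a unit quaternion [x, y, z, w].
In Python, from rig import observe, get_image, calibration, close_job gives the robot as it stands.
- The arm moves only by the tool apply_moves, never from a script. Its argument "steps" is text: rows parted by semicolons, each of 7 numbers parted by spaces: the gripper command: -1 is shut, 1 is fully open, values between are in proportion, then the shift along the tool's x, y, z scaled (see below), then the turn, a rotation vector about the tool's x, y, z scaled (see below). In form: grip tx ty tz wx wy wz; .... A call has 1 to 10 rows; each row shifts and turns the commanded pose from where the row before left it, along the tool's axes as they then stand; what a row does not reach is not made up. The controller multiplies each number of a shift by 0.02 m and each number of a turn by 0.08 rad. A row lasts 1/12 s, in which the tool goes at most 41.7 mm and 7.16 degrees, less where a joint would pass 70% of its speed; a pose out of reach is approached as far as the arm can. A call with a number of a shift or a turn outside -1 to 1 is refused whole. A call with a gripper value outside its range is refused whole. The fingers move at their own pace and stop on an object; the grip force is fixed at half the most. Time passes only in rows, so rows that do not move let the fingers close. It gives the time, the measured TCP pose, the force, the opening and the grip force at its end, in the units of the state.
- observe(): the state, without advancing time (a new reading comes with each control period).
- get_image(name): name is "scene" or "top" or "wrist"; returns the picture (480x640x3 uint8, red, green, blue); there is no depth.
- calibration(name): a dict with "intrinsics" (3x3 intrinsics, pixels), "extrinsics" (4x4, takes a point from camera to world coordinates). Camera axes: x right, y down, z forward; pixel columns grow to the right and rows downward; lengths in mm; the calibration is good to about 2 mm. A picture is of the moment at which its call begins: read the wrist's pose just before it. calibration takes no time and is no camera call; for the wrist camera it gives the pose at the moment of the call.
- close_job(): hands the job in; it is judged then, once.
The state is a dict: "t": time; "joint_pos": joint angles; "qvel": joint speeds; "joint_torque": joint torques, N m; "eef_pos": TCP position; "orientation": TCP orientation; "contact_force": force on the tool from outside, world axes, zero at the start; "torque": the same for the moment, N m; "opening": opening from 0.0 (shut) to 1.0 (fully open); "gripper_force": force on a finger pad.
Only numpy, scipy, OpenCV 4.12 (cv2) and the standard library are available. Lean on these libraries where they do the work, as an engineer would, in place of code of your own. Each camera call takes 0.05 s, during which the arm holds its last target. There are 200 camera calls.

### The job

Clamp the black drive case that lies in the bench fixture: push the steel clamp strap round with a finger until it is fully over the case, against its stop, then press the cam lever on it all the way down so that the pad holds the case. Do it all by pushing: do not grip the strap or the lever, keep the case in its nest, and leave the other things on the bench where they are.

Things in the scene. Friction and masses are not known exactly. Their poses are not given: they have to be found in the camera images.
- fixture: the clamp fixture, fixed to the bench: aluminium plate 150 x 200 x 12 mm with a low nest (walls up to 22 mm above the bench) and a steel post 26 mm across. Origin: centre of the plate's underside; z up; its long side runs along y. In this frame the post axis stands at (0, -60 mm), the nest centre at (0, +30 mm). Bystanders lie within about 0.25 m of it, none higher than 29 mm.
- pivot (a point): point on the vertical axis of the post about which the strap swings, at the strap's mid height (63 mm above the bench); axes as the fixture's
- strap (a joint): swing of the clamp strap about the post: 0 = fully open; grows clockwise seen from above to 1.9 (the stop), where it points along the fixture's +y, its pad over the middle of the case. At value v it points from the post along the angle (pi/2 + 1.9 - v), counter-clockwise from the fixture's +x. It stays where left (about 2 N at 60 mm from the post moves it).
- strap_mid (a point): centre of the strap's cross-section 55 mm from the post axis; x points along the strap to the pad, y to the trailing side (the strap swings over towards its own -y), z up. The strap is a flat steel bar, 26 mm wide, 14 mm tall (56 to 70 mm above the bench), reaching 106 mm from the post axis.
- strap_side (a point): the point on the strap's trailing side face beside strap_mid (13 mm from the centre line), the face to push on; all that passes under the strap lies lower than 37 mm above the bench
- clamp_pad: rubber pad under the far end of the strap, 24 mm across, 90 mm from the post axis; origin: centre of its underside. It hangs 3.5 mm clear of the case while the lever is up; the cam drives it down and its spring then presses the case with about 12 N. The screw above it reaches 86 mm above the bench.
- lever (a joint): cam lever on top of the strap at the post: 0 = fully raised (0.95 rad above level), 0.95 = fully down, level. Stays where left; a few N at the handle move it. Its level hinge axis, 84 mm above the bench, crosses the post axis. It turns with the strap and always points away from the pad: with the strap over, along the fixture's -y. It reaches 122 mm from the hinge.
- lever_handle (a point): point on the centre line of the lever's round black handle, 85 mm from the lever's hinge (handle 17 mm diameter, from 40 to 116 mm along the lever, with a 21 mm ball at the end); x points along the lever to its free end, z is the side to press on (up when the lever is down)
- drive_case: loose black drive case, 63 x 112 x 24 mm, lying in the nest with 1.5 mm play; origin: centre of its underside (12 mm above the bench), its top 36 mm above the bench
- nest (a point): centre of the nest's floor, on top of the plate, 12 mm above the bench
- driver_1: small precision screwdriver, 142 x 12 x 12 mm, lying on the bench beside the fixture; a bystander; origin: centre of its underside
- flux_tub: small round tub with a black lid, 47 mm across, 29 mm high, standing on the bench beside the fixture; a bystander; origin: centre of its underside
- tweezers: steel tweezers, 126 x 14 x 9 mm, lying on the bench in front of the fixture; a bystander; origin: centre of its underside
- gel_pen: pen, 144 x 11 x 13 mm, lying on the bench behind the fixture; a bystander; origin: centre of its underside
- ssd: flat solid state drive, 70 x 100 x 8 mm, lying on the bench to the left of the fixture; a bystander; origin: centre of its underside
Mind the look-alikes: they are no part of the job. Of the things that look like the drive_case, the smaller one is meant.

How it is judged (in metres and radians):
On the way, in this order (a step that is already met when the one before it is completed fails the run):
1. the strap is fully over the case while the lever is still up (value of joint strap above 1.8 rad and value of joint lever below 0.4 rad), for 0.2 s.
2. the cam lever is fully down (value of joint strap above 1.8 rad and value of joint lever above 0.87 rad), for 0.2 s.
At the end, for the whole second after the job is handed in: the strap is within 0.10 rad of its stop over the case, the lever within 0.08 rad of fully down, the pad presses the case with more than 4 N, and the case lies flat and at rest within 5 mm of the nest's centre (all of step 2 and contact force between clamp_pad and drive_case above 4 N and horizontal distance between drive_case and nest below 0.005 m and distance between drive_case and nest below 0.006 m and linear speed of drive_case below 0.02 m/s and angle between drive_case's own z axis and vertical below 0.05 rad); the robot touches nothing.
It fails at once if the strap is gripped between the fingers (x of the grasp point in the frame of strap_mid between -0.03 and 0.055 m and y of the grasp point in the frame of strap_mid between -0.007 and 0.007 m and z of the grasp point in the frame of strap_mid between -0.012 and 0.012 m).
It fails at once if the lever is gripped between the fingers (x of the grasp point in the frame of lever_handle between -0.05 and 0.04 m and y of the grasp point in the frame of lever_handle between -0.007 and 0.007 m and z of the grasp point in the frame of lever_handle between -0.012 and 0.012 m).
It fails at once if the drive case is lifted or pushed out of its nest (distance of drive_case from where it was at the start of the episode above 0.01 m).
It fails at once if another thing on the bench is moved by more than 2 cm (distance of any of driver_1, flux_tub, tweezers, gel_pen, ssd from where it was at the start of the episode above 0.02 m).
It also fails if it takes over 53 s, if anything falls off the work surface, if the arm or the gripper's body presses on something with over 40 N, if the wrist force passes 120 N, or if a joint passes its speed limit or range.

## Working session

There is one attempt and no reset: what is moved stays moved. The work goes in short steps, Python scripts to look and compute and a tool call to move; the robot and the scene stay as the last step left them, time stands still between calls to the robot, and variables do not carry over. Pictures are saved under pics/ and viewed, at most 10 in all, crops included, and the job is handed in when it is done.

Besides the shell and the picture viewer there is one more tool, called after "Call:" as name(argument=value, ...) on one line, values as JSON. apply_moves: Moves the arm, as the interface text tells. Its arguments: {"type":"object","properties":{"steps":{"type":"string"}},"required":["steps"]}

```bash
mkdir -p pics; python3 - <<'E'
from rig import *
import cv2,numpy as np
print(observe())
for n in("scene","top"):
    c=calibration(n);print(n,np.round(c["intrinsics"],1).tolist(),np.round(c["extrinsics"],4).tolist())
    cv2.imwrite(f"pics/{n}0.png",get_image(n)[:,:,::-1])
E
```

```text
{'t': 0.0, 'joint_pos': array([ 1.00937039e+00,  4.91554472e-01,  1.55947116e+00, -1.94176931e-05,
        1.09166648e+00, -1.05570623e-01]), 'qvel': array([-0.00089543,  0.00117706,  0.00041115,  0.00023501, -0.00124754,
       -0.00104657]), 'joint_torque': array([-2.15318018e-03, -6.12651801e+01, -2.58168465e+01,  6.90784841e-02,
        4.83456301e-02, -1.70882927e-04]), 'eef_pos': array([274.97947367, 560.98431521, 214.05742388]), 'orientation': array([ 2.25954864e-01,  9.74137617e-01, -5.22260296e-04, -1.71815596e-04]), 'contact_force': array([ 0.05854993, -0.0575064 ,  1.00568411]), 'torque': array([-0.00810595,  0.00890467, -0.0062011 ]), 'gripper_force': 0.0, 'opening': 0.9997400931766308}
scene [[528.5, 0.0, 313.9], [0.0, 528.5, 238.0], [0.0, 0.0, 1.0]] [[0.5723, -0.5906, 0.569, 6.5024], [-0.82, -0.4024, 0.407, -378.8986], [-0.0114, -0.6995, -0.7145, 809.5487], [0.0, 0.0, 0.0, 1.0]]
top [[493.8, 0.0, 313.2], [0.0, 493.8, 241.0], [0.0, 0.0, 1.0]] [[-0.0612, -0.9758, 0.2099, 409.3386], [-0.9981, 0.0598, -0.013, 43.5269], [0.0001, -0.2103, -0.9776, 965.6214], [0.0, 0.0, 0.0, 1.0]]
```

View pics/top0.png

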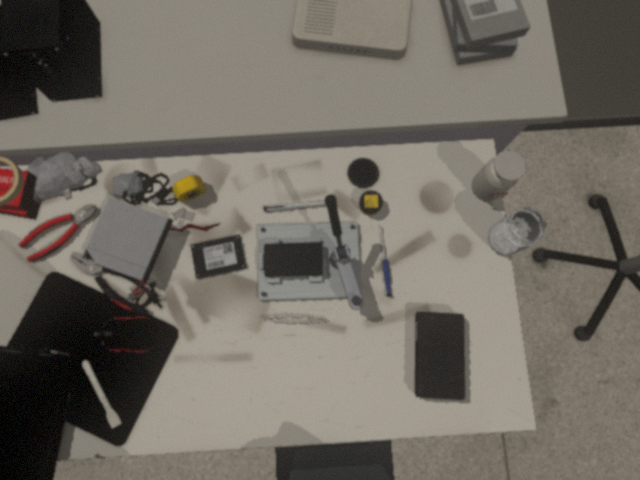

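View pics/scene0.png

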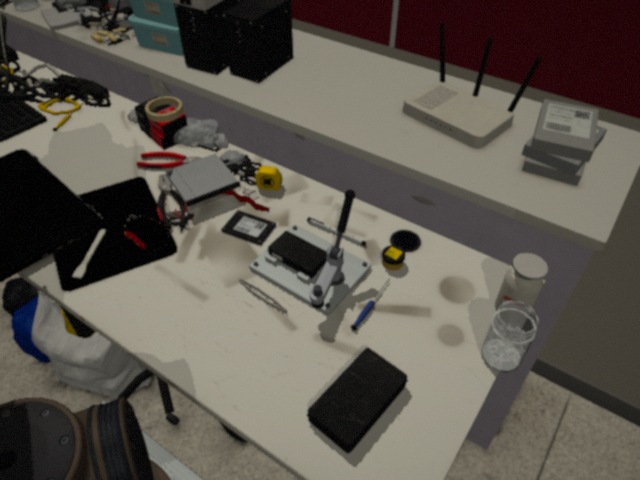

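Two black boxes fit "drive case": one in the nest at top-view (292,259), about 63 x 112 mm, and a larger one loose on the bench at (440,355). The smaller one, in the nest, is meant. I'll confirm it in an enlarged crop.

```bash
python3 - <<'E'
import cv2,numpy as np
a=cv2.imread("pics/top0.png")[185:320,240:400]
cv2.imwrite("pics/crop1.png",cv2.convertScaleAbs(cv2.resize(a,None,fx=4.4,fy=4.4,interpolation=cv2.INTER_CUBIC),alpha=1.5))
b=cv2.imread("pics/scene0.png")[180:335,240:400]
cv2.imwrite("pics/crop2.png",cv2.convertScaleAbs(cv2.resize(b,None,fx=3.8,fy=3.8,interpolation=cv2.INTER_CUBIC),alpha=1.5))
E
```

```text
(no output)
```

View pics/crop1.png

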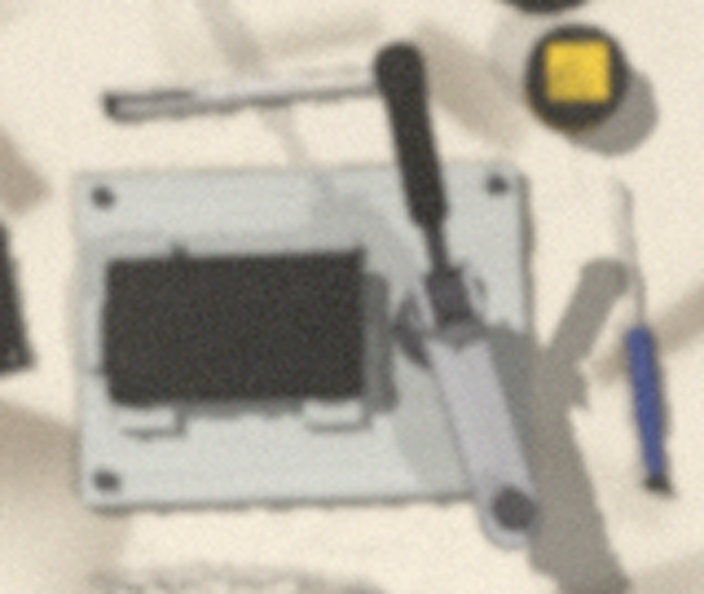

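View pics/crop2.png

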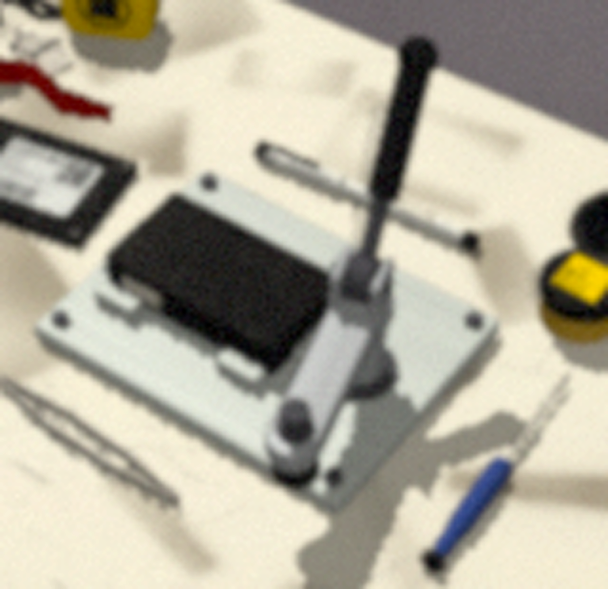

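The crop confirms it: the case is in the nest, crop pixels (105–365, 250–405). The strap is open, with its screw at (513,508). The lever is raised toward (400,65), and the plate holes are at (103,196), (497,185) and (106,481). The second crop shows the holes at (209,182), (475,320), (62,319) and (335,475). Next I work out the fixture's position from these.

```bash
cat > h.py <<'E'
from rig import *
import cv2,numpy as np
def ray(n,uv,z):
    c=calibration(n);K=np.array(c["intrinsics"]);T=np.array(c["extrinsics"])
    d=T[:3,:3]@np.linalg.inv(K)@[uv[0],uv[1],1];p=T[:3,3]
    return p+d*(z-p[2])/d[2]
E
python3 - <<'E'
from h import *
t=lambda x,y:(x/4.4+240-.4,y/4.4+185-.4)
s=lambda x,y:(x/3.8+240-.4,y/3.8+180-.4)
np.set_printoptions(precision=1,suppress=True)
H={}
for k,p in dict(A=(103,196),B=(497,185),C=(106,481)).items(): H['t'+k]=ray("top",t(*p),12)
for k,p in dict(A=(209,182),B=(475,320),C=(62,319),D=(335,475)).items(): H['s'+k]=ray("scene",s(*p),12)
for k in H: print(k,H[k][:2])
print('case top',[ray("top",t(*p),36)[:2] for p in((107,258),(362,250),(112,403),(365,398))])
print('pen,tub,driver',[ray("top",t(*p),10)[:2] for p in((105,105),(385,85),(620,185),(655,490))],ray("top",t(578,70),29))
print('screw top',ray("top",t(513,508),86)[:2],ray("scene",s(295,415),86)[:2])
print('handle end', [ray("top",t(400,65),z)[:2] for z in (150,175,185)])
print('tweez',[ray("top",p,5)[:2] for p in((262,318),(328,320),(345,330))])
E
```

```text
tA [644.2 128.8]
tB [638.5 -49. ]
tC [515.6 132.6]
sA [644.1 128. ]
sB [639.4 -50.5]
sC [516.4 130.9]
sD [512.6 -46.3]
case top [array([610.3, 126.1]), array([607.1,  14.5]), array([546.4, 126.5]), array([541.9,  17.5])]
pen,tub,driver [array([687.3, 126.4]), array([689. ,  -1.8]), array([ 635.5, -104.8]), array([ 497.1, -107.8])] [685.1 -87.8  29. ]
screw top [486.4 -37.9] [483.8 -42.8]
handle end [array([655.8,  -1.5]), array([648.2,  -0.2]), array([645.2,   0.4])]
tweez [array([470.3, 138.4]), array([458.7,  11.8]), array([437.8, -19.4])]
```

Call:
apply_moves(steps="-1 0 0 0 0 0 -0.94;-1 0 0 0 0 0 -0.94;-1 0 0 0 0 0 -0.94;-1 0 0 0 0 0 -0.94;-1 0 0 0 0 0 -0.94;-1 0 0 0 0 0 -0.94;-1 0 0 0 0 0 -0.94;-1 0 0 0 0 0 -0.94;-1 0 0 0 0 0 -0.94;-1 0 0 0 0 0 -0.94")

```text
t: 0.93
eef_pos: [275.0, 561.1, 214.3]
orientation: [-0.149, 0.989, -0.0, -0.0]
contact_force: [-0.2, 0.2, 0.6]
opening: 0.355
gripper_force: 0.0
```

```bash
cat >> h.py <<'E'
from scipy.spatial.transform import Rotation as Ro
np.set_printoptions(precision=2,suppress=True)
def state():
    o=observe();R=Ro.from_quat(o["orientation"]).as_matrix()
    print('t',round(o['t'],2),'p',o['eef_pos'],'yang',np.degrees(np.arctan2(R[1,1],R[0,1])).round(1),'F',o['contact_force'],'open',round(o['opening'],2),'j6',round(o['joint_pos'][5],2))
    return o,R
def to(*p):
    o,R=state();print('units',R.T@(np.array(p)-o['eef_pos'])/20)
E
python3 -c "
from h import *
to(524.6,-87.6,214)"
```

```text
t 0.93 p [275.01 561.08 214.28] yang 107.2 F [-0.18  0.16  0.57] open 0.35 j6 -0.86
units [ -2.34 -34.67   0.03]
```

Call:
apply_moves(steps="-1 -0.07 -1 0 0 0 0;-1 -0.07 -1 0 0 0 0;-1 -0.07 -1 0 0 0 0;-1 -0.07 -1 0 0 0 0;-1 -0.07 -1 0 0 0 0;-1 -0.07 -1 0 0 0 0;-1 -0.07 -1 0 0 0 0;-1 -0.07 -1 0 0 0 0;-1 -0.07 -1 0 0 0 0;-1 -0.07 -1 0 0 0 0")

```text
t: 1.77
eef_pos: [347.0, 373.0, 214.4]
orientation: [-0.148, 0.989, -0.0, -0.0]
contact_force: [0.6, -0.9, 0.5]
opening: 0.003
gripper_force: 0.0
```

Call:
apply_moves(steps="-1 -0.07 -1 0 0 0 0;-1 -0.07 -1 0 0 0 0;-1 -0.07 -1 0 0 0 0;-1 -0.07 -1 0 0 0 0;-1 -0.07 -1 0 0 0 0;-1 -0.07 -1 0 0 0 0;-1 -0.07 -1 0 0 0 0;-1 -0.07 -1 0 0 0 0;-1 -0.07 -1 0 0 0 0;-1 -0.07 -1 0 0 0 0")

```text
t: 2.6
eef_pos: [418.7, 185.8, 214.5]
orientation: [-0.148, 0.989, 0.0, -0.0]
contact_force: [0.4, 0.6, 0.2]
opening: 0.003
gripper_force: 0.0
```

Call:
apply_moves(steps="-1 -0.07 -1 0 0 0 0;-1 -0.07 -1 0 0 0 0;-1 -0.07 -1 0 0 0 0;-1 -0.07 -1 0 0 0 0;-1 -0.07 -1 0 0 0 0;-1 -0.07 -1 0 0 0 0;-1 -0.07 -1 0 0 0 0;-1 -0.07 -1 0 0 0 0;-1 -0.07 -1 0 0 0 0;-1 -0.07 -1 0 0 0 0")

```text
t: 3.43
eef_pos: [490.5, -1.4, 214.5]
orientation: [-0.148, 0.989, 0.0, -0.0]
contact_force: [0.9, 0.0, 0.0]
opening: 0.004
gripper_force: 0.0
```

Call:
apply_moves(steps="-1 -0.07 -1 0 0 0 0;-1 -0.07 -1 0 0 0 0;-1 -0.07 -1 0 0 0 0;-1 -0.07 -1 0 0 0 0;-1 -0.04 -0.7 0 0 0 0;-1 0 0 0 0 0 0")

```text
t: 3.93
eef_pos: [524.6, -90.4, 214.3]
orientation: [-0.147, 0.989, -0.0, 0.0]
contact_force: [0.3, 0.4, 0.2]
opening: 0.004
gripper_force: 0.0
```

```bash
python3 -c "
from h import *
to(524.6,-87.6,48)"
```

```text
t 3.93 p [524.63 -90.35 214.3 ] yang 106.9 F [0.33 0.37 0.16] open 0.0 j6 -2.16
units [-0.04  0.13  8.31]
```

Call:
apply_moves(steps="-1 0 0 1 0 0 0;-1 0 0 1 0 0 0;-1 0 0 1 0 0 0;-1 0 0 1 0 0 0;-1 0 0 1 0 0 0;-1 0 0 1 0 0 0;-1 0 0 1 0 0 0;-1 0 0 1 0 0 0;-1 0 0 0.3 0 0 0;-1 0 0 0 0 0 0")

```text
t: 4.77
eef_pos: [523.1, -87.7, 47.4]
orientation: [-0.148, 0.989, 0.001, -0.001]
contact_force: [-0.1, 0.0, 0.5]
opening: 0.007
gripper_force: 0.0
```

```bash
python3 -c "
from h import *
o,R=state()
cv2.imwrite('pics/s1.png',cv2.resize(get_image('scene')[150:350,220:420,::-1],None,fx=3,fy=3,interpolation=2))"
```

```text
t 4.77 p [523.12 -87.69  47.45] yang 107.0 F [-0.11  0.04  0.55] open 0.01 j6 -2.16
```

View pics/s1.png

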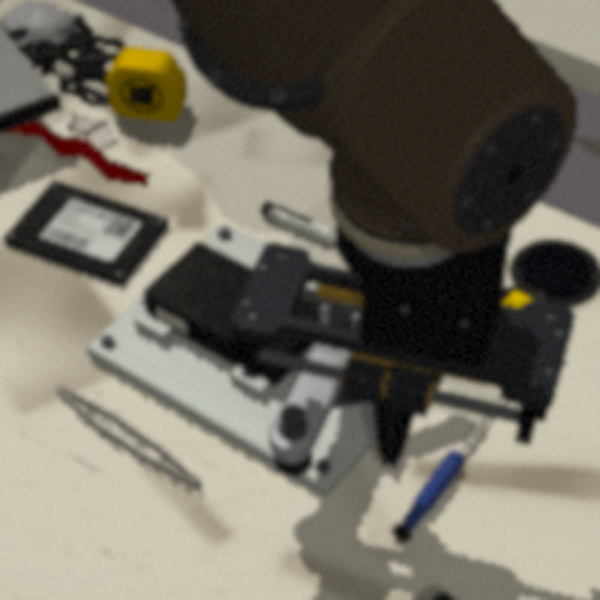

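The closed fingertip is just right of the strap at (390,455), below strap height and on its trailing side. Next I make contact and sweep along the arc.

Call:
apply_moves(steps="-1 0 0.4 0.1 0 0 0;-1 0 0.4 0 0 0 0;-1 0 0.4 0 0 0 0;-1 0.073 0.227 0 0 0 0.8;-1 0.073 0.227 0 0 0 0.8;-1 0.073 0.227 0 0 0 0.8;-1 0.073 0.227 0 0 0 0.8;-1 0.073 0.227 0 0 0 0.8;-1 0.073 0.227 0 0 0 0.8;-1 0.073 0.227 0 0 0 0.8")

```text
t: 5.65
eef_pos: [503.0, -34.3, 47.3]
orientation: [0.077, 0.997, -0.0, 0.0]
contact_force: [-2.0, -1.7, 0.6]
opening: 0.006
gripper_force: 1.0
```

```bash
cat >> h.py <<'E'
def rel():
    o,R=state();print('rel post',(R.T@(o['eef_pos']-np.array([576.4,-19,63]))))
E
python3 -c "
from h import *
rel()"
```

```text
t 5.65 p [503.01 -34.33  47.26] yang 81.2 F [-2.03 -1.71  0.62] open 0.01 j6 -1.62
rel post [ 70.16 -26.44  15.74]
```

Call:
apply_moves(steps="-1 0.073 0.227 0 0 0 0.8;-1 0.073 0.227 0 0 0 0.8;-1 0.073 0.227 0 0 0 0.8;-1 0.073 0.227 0 0 0 0.8;-1 0.073 0.227 0 0 0 0.8;-1 0.073 0.227 0 0 0 0.8;-1 0.073 0.227 0 0 0 0.8;-1 0.073 0.227 0 0 0 0.8;-1 0.073 0.227 0 0 0 0.8;-1 0.073 0.227 0 0 0 0.8")

```text
t: 6.48
eef_pos: [508.7, 12.4, 47.2]
orientation: [0.387, 0.922, -0.0, -0.0]
contact_force: [-3.3, -1.2, 0.0]
opening: 0.005
gripper_force: 1.1
```

Call:
apply_moves(steps="-1 0.073 0.227 0 0 0 0.8;-1 0.073 0.227 0 0 0 0.8;-1 0.073 0.227 0 0 0 0.8;-1 0.073 0.227 0 0 0 0.8;-1 0.073 0.227 0 0 0 0.8;-1 0.073 0.227 0 0 0 0.8;-1 0.073 0.227 0 0 0 0.8;-1 0.073 0.227 0 0 0 0.8;-1 0 0 0 0 0 0")

```text
t: 7.23
eef_pos: [534.0, 41.2, 47.2]
orientation: [0.607, 0.794, 0.0, 0.0]
contact_force: [-0.8, -0.9, 0.1]
opening: 0.003
gripper_force: 0.0
```

```bash
python3 -c "
from h import *
rel()"
```

```text
t 7.23 p [534.04  41.22  47.18] yang 15.2 F [-0.77 -0.9   0.05] open 0.0 j6 -0.31
rel post [ 69.22 -25.11  15.81]
```

Call:
apply_moves(steps="-1 0.039 0.113 0 0 0 0.4;-1 0.039 0.113 0 0 0 0.4;-1 0.039 0.113 0 0 0 0.4;-1 0.039 0.113 0 0 0 0.4;-1 0.039 0.113 0 0 0 0.4;-1 0.039 0.113 0 0 0 0.4;-1 0.039 0.113 0 0 0 0.4;-1 0.039 0.113 0 0 0 0.4;-1 0.039 0.113 0 0 0 0.4;-1 0 0 0 0 0 0")

```text
t: 8.07
eef_pos: [553.0, 50.4, 47.1]
orientation: [0.714, 0.7, 0.0, 0.0]
contact_force: [-0.9, 0.5, 1.4]
opening: 0.005
gripper_force: 0.3
```

```bash
python3 -c "
from h import *
rel()"
```

```text
t 8.07 p [553.    50.38  47.05] yang -1.1 F [-0.91  0.52  1.44] open 0.01 j6 -0.01
rel post [ 68.9  -24.78  15.95]
```

Now press gently into the stop until the force rises.

Call:
apply_moves(steps="-1 0 0.07 0 0 0 0;-1 0 0.07 0 0 0 0;-1 0 0.07 0 0 0 0;-1 0 0 0 0 0 0")

```text
t: 8.4
eef_pos: [556.3, 49.9, 46.7]
orientation: [0.714, 0.7, -0.001, -0.001]
contact_force: [-7.2, 3.1, 5.0]
opening: 0.002
gripper_force: 3.8
```

```bash
python3 -c "
from h import *
rel()"
```

```text
t 8.4 p [556.25  49.94  46.69] yang -1.1 F [-7.21  3.13  5.  ] open 0.0 j6 -0.01
rel post [ 68.52 -21.47  16.38]
```

Call:
apply_moves(steps="-1 0 0.07 0 0 0 0;-1 0 0.07 0 0 0 0;-1 0 0 0 0 0 0;-1 0 0 0 0 0 0")

```text
t: 8.73
eef_pos: [556.4, 50.0, 46.6]
orientation: [0.714, 0.7, -0.003, -0.003]
contact_force: [-18.5, 3.3, 13.2]
opening: 0.005
gripper_force: 10.2
```

The strap is at its stop: no movement while the force rose. I back off, rise and move above the lever.

Call:
apply_moves(steps="-1 0 -0.4 0 0 0 0;-1 0 -0.8 0 0 0 0;-1 0 -0.8 0 0 0 0;-1 0 0 -0.5 0 0 0;-1 0 0 -1 0 0 0;-1 0 0 -1 0 0 0;-1 0 0 -1 0 0 0;-1 0 0 -1 0 0 0;-1 0 0 -1 0 0 0;-1 0 0 -1 0 0 0")

```text
t: 9.57
eef_pos: [521.0, 50.3, 178.7]
orientation: [0.714, 0.7, 0.001, 0.001]
contact_force: [0.7, 1.3, 0.2]
opening: 0.004
gripper_force: 0.0
```

Call:
apply_moves(steps="-1 0 0 -1 0 0 0;-1 0 0 -1 0 0 0;-1 0 0 -0.8 0 0 0;-1 0 0 0 0 0 0")

```text
t: 9.9
eef_pos: [522.1, 50.3, 236.6]
orientation: [0.714, 0.7, 0.002, 0.002]
contact_force: [-0.2, 0.5, -0.8]
opening: 0.003
gripper_force: 0.0
```

```bash
python3 -c "
from h import *
to(574.9,-79,230)
for n in ('top','scene'):
  im=get_image(n)[150:350,220:420,::-1]
  cv2.imwrite(f'pics/{n}2.png',cv2.resize(im,None,fx=3,fy=3,interpolation=2))"
python3 -c "
import cv2,numpy as np
cv2.imwrite('pics/both2.png',cv2.resize(np.hstack([cv2.imread('pics/%s2.png'%n) for n in ('top','scene')]),(800,400)))"
```

```text
t 9.9 p [522.05  50.35 236.63] yang -1.2 F [-0.2   0.51 -0.76] open 0.0 j6 -0.01
units [-6.41  2.77  0.35]
```

View pics/both2.png

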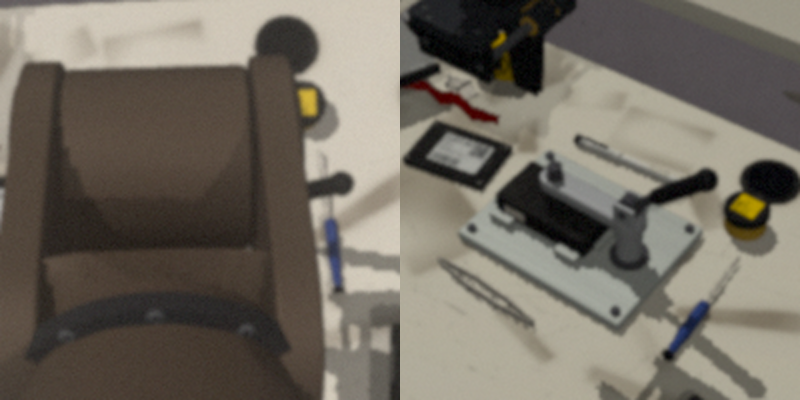

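The left half (top view) shows the lever ball at (342,184). The right half (scene view) shows the strap over the case and the lever raised, with its ball at (703,182). I check the ball's position by triangulation.

```bash
python3 -c "
from h import *
for z in (120,140,160,170,180,190): print(z,ray('top',(391,242),z)[:2],ray('scene',(371.5,241),z)[:2])
"
```

```text
120 [ 580.79 -103.6 ] [608.13 -76.73]
140 [ 576.74 -100.12] [590.68 -85.49]
160 [572.68 -96.64] [573.23 -94.26]
170 [570.66 -94.9 ] [564.5  -98.64]
180 [568.63 -93.16] [ 555.78 -103.02]
190 [566.6  -91.42] [ 547.05 -107.4 ]
```

Call:
apply_moves(steps="-1 -0.97 0.4 0 0 0 0;-1 -0.97 0.4 0 0 0 0;-1 -0.97 0.4 0 0 0 0;-1 -0.97 0.4 0 0 0 0;-1 -0.97 0.4 0 0 0 0;-1 -0.97 0.4 0 0 0 0;-1 -0.97 0.35 0 0 0 0;-1 0 0 0 0 0 0;-1 0 0 0 0 0 0")

```text
t: 10.75
eef_pos: [572.2, -87.1, 231.4]
orientation: [0.715, 0.699, -0.0, -0.001]
contact_force: [0.3, 0.0, 0.6]
opening: 0.002
gripper_force: 0.0
```

```bash
python3 -c "
from h import *
to(574.7,-87,200)"
```

```text
t 10.75 p [572.16 -87.06 231.36] yang -1.3 F [0.32 0.03 0.63] open 0.0 j6 -0.24
units [0.01 0.13 1.57]
```

Descend in small steps, watching the force.

Call:
apply_moves(steps="-1 0 0.1 0.5 0 0 0;-1 0 0 0.5 0 0 0;-1 0 0 0.5 0 0 0;-1 0 0 0.5 0 0 0;-1 0 0 0.3 0 0 0;-1 0 0 0.3 0 0 0;-1 0 0 0.3 0 0 0")

```text
t: 11.33
eef_pos: [574.5, -86.8, 174.3]
orientation: [0.714, 0.7, -0.0, 0.001]
contact_force: [-3.2, -17.4, 23.1]
opening: 0.004
gripper_force: 11.6
```

Call:
apply_moves(steps="-1 0 0 0.3 0 0 0;-1 0 0 0.3 0 0 0;-1 0 0 0.3 0 0 0;-1 0 0 0.3 0 0 0;-1 0 0 0.3 0 0 0")

```text
t: 11.75
eef_pos: [574.3, -86.4, 144.1]
orientation: [0.714, 0.7, 0.0, -0.0]
contact_force: [-0.5, -1.2, 1.9]
opening: 0.006
gripper_force: 0.8
```

Call:
apply_moves(steps="-1 0 0 0.3 0 0 0;-1 0 0 0.3 0 0 0;-1 0 0 0.3 0 0 0;-1 0 0 0.3 0 0 0;-1 0 0 0.3 0 0 0")

```text
t: 12.17
eef_pos: [574.4, -86.5, 114.1]
orientation: [0.714, 0.7, 0.0, 0.0]
contact_force: [-0.1, -1.9, 2.4]
opening: 0.006
gripper_force: 1.1
```

Call:
apply_moves(steps="-1 0 0 0.3 0 0 0;-1 0 0 0.3 0 0 0;-1 0 0 0.3 0 0 0;-1 0 0 0.2 0 0 0;-1 0 0 0 0 0 0")

```text
t: 12.58
eef_pos: [574.4, -86.6, 92.6]
orientation: [0.715, 0.7, 0.0, 0.0]
contact_force: [-1.3, -2.1, 5.5]
opening: 0.005
gripper_force: 2.5
```

Call:
apply_moves(steps="-1 0 0 0.1 0 0 0;-1 0 0 0.1 0 0 0;-1 0 0 0 0 0 0")

```text
t: 12.83
eef_pos: [575.0, -86.8, 91.6]
orientation: [0.714, 0.7, 0.001, 0.001]
contact_force: [-9.1, -0.6, 36.5]
opening: 0.004
gripper_force: 18.0
```

Call:
apply_moves(steps="-1 0 0 0.1 0 0 0;-1 0 0 0.1 0 0 0;-1 0 0 0 0 0 0;-1 0 0 0 0 0 0")

```text
t: 13.17
eef_pos: [576.9, -87.0, 90.8]
orientation: [0.714, 0.7, 0.003, 0.004]
contact_force: [-11.5, 1.9, 65.0]
opening: 0.002
gripper_force: 32.6
```

The lever is at its end: the force rises sharply with almost no travel. I lift off and look.

Call:
apply_moves(steps="-1 0 0 -0.2 0 0 0;-1 0 0 -0.3 0 0 0;-1 0 0 -1 0 0 0;-1 0 0 -1 0 0 0;-1 0 0 -1 0 0 0;-1 0 0 -1 0 0 0;-1 0 0 -1 0 0 0;-1 -1 0 0 0 0 0;-1 -1 0 0 0 0 0;-1 -1 0 0 0 0 0")

```text
t: 14.0
eef_pos: [572.9, -146.6, 194.5]
orientation: [0.714, 0.7, 0.0, -0.0]
contact_force: [0.7, 0.3, -0.4]
opening: 0.006
gripper_force: 0.0
```

Call:
apply_moves(steps="-1 -1 -1 -1 0 0 0;-1 -1 -1 -1 0 0 0;-1 -1 -1 -1 0 0 0;-1 -1 -1 -1 0 0 0;-1 -1 -1 0 0 0 0;-1 -1 -1 0 0 0 0;-1 -1 -1 0 0 0 0;-1 0 0 0 0 0 0")

```text
t: 14.67
eef_pos: [427.6, -285.5, 274.2]
orientation: [0.715, 0.699, -0.0, -0.0]
contact_force: [0.6, 0.4, -0.1]
opening: 0.007
gripper_force: 0.0
```

```bash
python3 -c "
from h import *
state()
ims=[cv2.resize(get_image(n)[170:330,230:430,::-1],None,fx=2,fy=2,interpolation=2) for n in ('top','scene')]
cv2.imwrite('pics/both3.png',np.hstack(ims))"
```

```text
t 14.67 p [ 427.57 -285.52  274.24] yang -1.3 F [ 0.56  0.42 -0.07] open 0.01 j6 -0.69
```

View pics/both3.png

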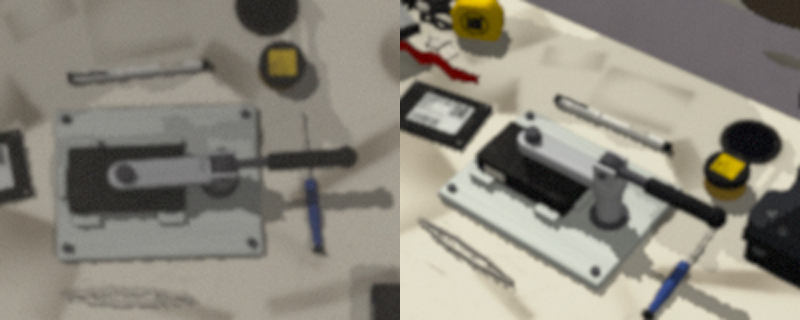

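The strap lies over the case with its screw at (125,175), the lever looks level with its ball at (345,157), and the bystanders appear unmoved. I do a quick numeric check of the angles.

```bash
python3 -c "
from h import *
s=ray('top',(230+125/2,170+175/2),86);b=ray('top',(230+345/2,170+157/2),86)
print(s[:2],b[:2],'expected screw',[578.7,71],'ball',[573.6,-130.5])
for z in (74,84,94): print(ray('scene',(230+(715-400)/2,170+215/2),z))"
```

```text
[570.02  71.06] [ 574.39 -129.23] expected screw [578.7, 71] ball [573.6, -130.5]
[ 585.17 -127.35   74.  ]
[ 577.3  -130.77   84.  ]
[ 569.43 -134.19   94.  ]
```

The lever is level. The strap may sit about 0.04 rad off its stop, because the lever press dragged it sideways. To be safe I nudge it back to the stop.

Call:
apply_moves(steps="-1 1 0.2 0 0 0 0;-1 1 0.2 0 0 0 0;-1 1 0.2 0 0 0 0;-1 1 0.2 0 0 0 0;-1 1 0.2 0 0 0 0;-1 1 0.2 0 0 0 0;-1 1 0.2 0 0 0 0;-1 1 0.2 0 0 0 0;-1 1 0.2 0 0 0 0;-1 1 0.2 0 0 0 0")

```text
t: 15.6
eef_pos: [474.8, -82.2, 274.3]
orientation: [0.714, 0.7, 0.0, -0.0]
contact_force: [1.0, 0.3, -0.7]
opening: 0.006
gripper_force: 0.0
```

Call:
apply_moves(steps="-1 1 0.3 0 0 0 0;-1 1 0.3 0 0 0 0;-1 1 0.3 0 0 0 0;-1 1 0.3 0 0 0 0;-1 1 0.3 0 0 0 0;-1 1 0.3 0 0 0 0;-1 0.6 0.3 0 0 0 0;-1 0 0 0 0 0 0")

```text
t: 16.27
eef_pos: [519.9, 49.3, 274.2]
orientation: [0.713, 0.701, 0.0, -0.0]
contact_force: [0.1, -1.1, 0.3]
opening: 0.008
gripper_force: 0.0
```

```bash
python3 -c "
from h import *
to(524,50,48)"
```

```text
t 16.27 p [519.88  49.34 274.21] yang -1.0 F [ 0.13 -1.06  0.28] open 0.01 j6 -0.01
units [ 0.03  0.21 11.31]
```

Call:
apply_moves(steps="-1 0 0 1 0 0 0;-1 0 0 1 0 0 0;-1 0 0 1 0 0 0;-1 0 0 1 0 0 0;-1 0 0 1 0 0 0;-1 0 0 1 0 0 0;-1 0 0 1 0 0 0;-1 0 0 1 0 0 0;-1 0 0 1 0 0 0;-1 0 0 1 0 0 0")

```text
t: 17.1
eef_pos: [519.0, 46.5, 73.6]
orientation: [0.714, 0.7, -0.0, -0.0]
contact_force: [0.5, -0.1, -0.0]
opening: 0.003
gripper_force: 0.0
```

Call:
apply_moves(steps="-1 0 0 0.9 0 0 0;-1 0 0 0.3 0 0 0;-1 0 0.4 0 0 0 0;-1 0 0.4 0 0 0 0;-1 0 0.3 0 0 0 0;-1 0 0 0 0 0 0")

```text
t: 17.6
eef_pos: [543.3, 46.1, 51.7]
orientation: [0.715, 0.7, 0.001, 0.001]
contact_force: [-0.6, -0.2, -0.1]
opening: 0.004
gripper_force: 0.0
```

Call:
apply_moves(steps="-1 0 0.1 0 0 0 0;-1 0 0.1 0 0 0 0;-1 0 0.1 0 0 0 0;-1 0 0.1 0 0 0 0;-1 0 0 0 0 0 0")

```text
t: 18.02
eef_pos: [549.5, 46.1, 50.8]
orientation: [0.714, 0.7, 0.0, 0.0]
contact_force: [0.1, 0.3, -0.4]
opening: 0.006
gripper_force: 0.0
```

Call:
apply_moves(steps="-1 0 0.1 0 0 0 0;-1 0 0.1 0 0 0 0;-1 0 0 0 0 0 0")

```text
t: 18.27
eef_pos: [553.5, 46.0, 50.6]
orientation: [0.714, 0.7, 0.0, 0.0]
contact_force: [0.2, 0.4, 0.2]
opening: 0.007
gripper_force: 0.0
```

Call:
apply_moves(steps="-1 0 0.1 0 0 0 0;-1 0 0 0 0 0 0")

```text
t: 18.43
eef_pos: [554.1, 46.0, 50.5]
orientation: [0.714, 0.7, -0.001, -0.001]
contact_force: [-5.0, -0.4, 2.6]
opening: 0.004
gripper_force: 2.4
```

Call:
apply_moves(steps="-1 0 0.1 0 0 0 0;-1 0 0 0 0 0 0")

```text
t: 18.6
eef_pos: [554.9, 46.1, 50.4]
orientation: [0.714, 0.7, -0.002, -0.002]
contact_force: [-10.2, 1.1, 6.7]
opening: 0.004
gripper_force: 5.6
```

Call:
apply_moves(steps="-1 0 0.1 0 0 0 0;-1 0 0.1 0 0 0 0;-1 0 0 0 0 0 0")

```text
t: 18.85
eef_pos: [556.6, 46.4, 50.3]
orientation: [0.714, 0.7, -0.003, -0.004]
contact_force: [-19.6, 1.6, 15.4]
opening: 0.005
gripper_force: 11.0
```

The strap is back at the stop position. I retreat and hand in.

Call:
apply_moves(steps="-1 0 -0.4 0 0 0 0;-1 0 -0.8 0 0 0 0;-1 0 -0.8 0 0 0 0;-1 0 0 -0.8 0 0 0;-1 0 0 -1 0 0 0;-1 0 0 -1 0 0 0;-1 0 0 -1 0 0 0;-1 0 0 -1 0 0 0;-1 0 0 -1 0 0 0;-1 0 0 -1 0 0 0")

```text
t: 19.68
eef_pos: [521.0, 46.7, 187.7]
orientation: [0.714, 0.7, 0.0, 0.0]
contact_force: [0.1, 0.2, -0.2]
opening: 0.003
gripper_force: 0.0
```

Call:
apply_moves(steps="-1 0 0 -1 0 0 0;-1 -1 -0.3 -0.5 0 0 0;-1 -1 -0.3 0 0 0 0;-1 -1 -0.3 0 0 0 0;-1 -1 -0.3 0 0 0 0;-1 -1 -0.3 0 0 0 0;-1 -1 -0.3 0 0 0 0;-1 -1 -0.3 0 0 0 0;-1 -1 -0.3 0 0 0 0;-1 -1 -0.3 0 0 0 0")

```text
t: 20.52
eef_pos: [462.9, -133.1, 216.7]
orientation: [0.715, 0.7, 0.0, 0.0]
contact_force: [0.0, -0.9, 0.5]
opening: 0.004
gripper_force: 0.0
```

Call:
apply_moves(steps="-1 -1 -0.3 0 0 0 0;-1 -1 -0.3 0 0 0 0;-1 -1 -0.3 0 0 0 0;-1 -1 -0.3 0 0 0 0;-1 -1 -0.3 0 0 0 0;-1 -1 -0.3 0 0 0 0;-1 0 0 0 0 0 0;-1 0 0 0 0 0 0")

```text
t: 21.18
eef_pos: [424.5, -251.9, 216.5]
orientation: [0.715, 0.699, 0.0, -0.0]
contact_force: [0.3, 0.7, -0.5]
opening: 0.002
gripper_force: 0.0
```

```bash
python3 -c "
from h import *
state()
ims=[cv2.resize(get_image(n)[170:330,230:430,::-1],None,fx=2,fy=2,interpolation=2) for n in ('top','scene')]
cv2.imwrite('pics/both4.png',np.hstack(ims))"
```

```text
t 21.18 p [ 424.54 -251.91  216.48] yang -1.3 F [ 0.32  0.73 -0.54] open 0.0 j6 -0.65
```

View pics/both4.png

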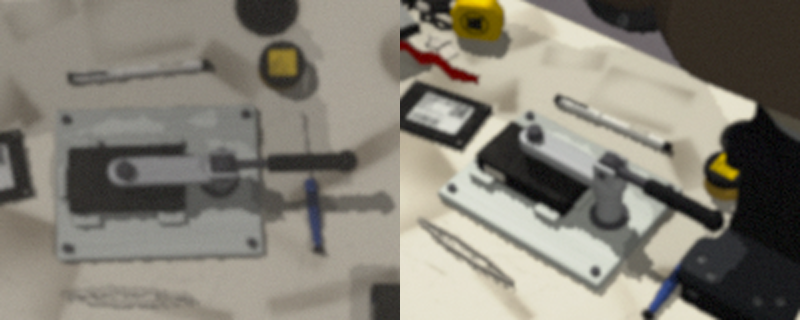

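The strap is now in line with the fixture: screw at (125,171), ball at (347,160). The lever is level, the case is in its nest, and the bystanders have not moved.

```bash
python3 -c "
from rig import *
print(close_job())"
```

```text
the job is handed in; nothing more can be done
None
```

The strap is against its stop over the case and the cam lever is pressed fully down, with the case in its nest and the bystanders unmoved in the last pictures. The job is handed in; no verdict came back, and I had no direct reading of the pad force.

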